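Put the marking-out kit back into its foam tray

TASK

Clear the marking-out kit off the bench: put the V-block, the centre punch, the engineer's square and the toolmaker's clamp into the foam tray, each lying flat in the cut-out made for its shape. Leave the plain drilled block and the cold chisel where they lie; they look similar but belong to another job.

Things in the scene. Friction and masses are not known exactly. Their poses are not given: they have to be found in the camera images.
- vblock_mid (a point): Steel V-block: 50 mm along x, 40 mm along y, 36 mm high, 0.4 kg, with a 90-degree groove 32 mm wide along x in its top. Point: its centre, 18 mm above its underside; z up. Grip across the flat 40 mm sides (fingers closing along y). Goes in groove up, either end first.
- punch_mid (a point): Steel centre punch lying down, 75 g: octagonal bar 12 mm across flats from x = -50 to +14 mm, then a taper to a sharp point at x = +50 mm; 3 mm stub at the -x end. Point: on its axis, half-way along, 6 mm above the bench. Grip the bar here, fingers closing along y. May lie on any flat and either way round in its cut-out.
- square_mid (a point): Steel engineer's square lying flat, L-shaped, 78 mm (x) by 58 mm (y), 140 g. Stock: x = -39 to -21 mm, all of y, 16 mm high. Blade: y = +15 to +29 mm, running to x = +39 mm, 2.5 mm thick, half-way up the stock. Point: middle of the 78 x 58 mm outline, 8 mm above the underside; z up. Grip the stock across its 18 mm (closing along x) at x = -30, y = -5 mm.
- clamp_mid (a point): Steel toolmaker's clamp lying flat, 150 g: two jaws along x (x = -30 to +30 mm), 13 mm high, 35 mm wide over both, 25 mm over the noses (x = +10 to +30). Two 12 mm knurled screw heads stick out to 31.5 mm from the middle: to +y at x = -4, to -y at x = -22 mm. Point: the middle, 6.5 mm above its underside; z up. Grip across the noses at x = +21 mm, closing along y.
- nest_vblock_floor (a point): V-block's place: rectangular cut-out 64 mm along x, 54 mm along y. Point: centre of its floor, for the middle of the V-block; x along x. Like the other three, a dark foam insert 130 mm (x) by 90 mm (y), cut 5 mm deep to a blue floor 8 mm above the bench, foam top at 13 mm. The four, in changing order, fill a grey steel tray with a 14 mm rim, x axes parallel.
- nest_punch_floor (a point): Centre punch's place: insert with a slot 117 mm along x by 28 mm along y, crossed at its middle by a finger recess 38 mm along x by 76 mm along y, as deep. Point: centre of the slot's floor, under the middle of the punch, which lies along x. Floor 8 mm, foam top 13 mm above the bench.
- nest_square_floor (a point): Engineer's square's place: insert with an L-shaped cut-out: x = -46 to -14, y = -36 to +36 mm for the stock, and an arm y = +8 to +36 mm on to x = +46 mm for the blade. Point: middle of the insert at the pocket's floor level, under the middle of the square, which goes in with its x and y along these x and y. Floor 8 mm, foam top 13 mm above the bench.
- nest_clamp_floor (a point): Toolmaker's clamp's place: insert with a cut-out 74 mm along x by 49 mm along y and notches for the screw heads (to +y at x = -4 mm, to -y at x = -22 mm). Point: on the floor under the middle of the clamp, which goes in with its x and y along these x and y. Floor 8 mm, foam top 13 mm above the bench.
- block_mid (a point): Look-alike, to be left: plain steel block 50 x 40 x 36 mm, flat top with four dark drilled holes, no groove. Point: its centre.
- chisel_mid (a point): Look-alike, to be left: cold chisel lying along its x, octagonal bar 12 mm across, 115 mm long, its +x end flattened to a blade 20 mm wide instead of a point. Point: on its axis, half-way along.

How it is judged:
By the outcome, as a careful person would: the job done as asked, in the order asked, and still so for the second after the job is handed in, with the robot touching nothing.
It also fails if it takes over 120 s, if anything falls off the work surface, if the arm or the gripper's body presses on something with over 40 N, if the wrist force passes 120 N, or if a joint passes its speed limit or range.

ROBOT

A 6-joint arm with a two-finger parallel gripper is mounted at the origin on the work surface. World frame = base frame: x ahead of the robot, y to its left, z up, the work surface at z = 0. Lengths are in m, angles in rad, forces in N, time in s.
With the tool pointing down it reaches from about 0.225 to 0.875 m from the base axis. Payload 3.4 kg.
Tool frame: the origin (TCP) lies at the very end of the fingers, on their centre line; the grasp point (between the pads) lies 19 mm behind it; x points along the fingers, y is the direction in which the jaws open and shut, and the axes are right-handed (so a half turn about x gives the same grasp; the last joint's range is limited). The gripper opens to 85 mm and grips with 20 to 120 N. Pads are 22 mm wide; open, the fingers measure 114 mm over their backs; the gripper's body (76 mm by 85 mm) begins 54 mm behind the grasp point. The pads swing forward as they close: fully open they stand 13 mm farther back than shut.
Start: joints at [1.22, 0.276, 1.505, -0, 1.361, -0.121], TCP at [0.131, 0.56, 0.231] pointing down, gripper open.
Joint ranges: [-2.89, 2.89], [-0.75, 2.08], [0.22, 2.7], [-1.18, 4.32], [0.11, 2.71], [-2.7, 2.7]. Speed limits (rad/s): [2.57, 2.57, 3.14, 3.14, 3.14, 3.14].

INTERFACE

Orientations are given as a unit quaternion [w, x, y, z].
In Python, from station import arm gives the robot as it stands.
- The arm moves only by the shell command python3 -m creep 'ROWS' [FORCE]. ROWS is JSON, a list of rows, each a list of 5 numbers: the closure, from -1 (fully open) to 1 (shut), so that 0 is half open, then the shift along the world's x, y, z in units of 25 cm (1.0 is 25 cm), then the turn about the world's z in units of 45 degrees (1.0 is 45 degrees). In form: [[jaw, tx, ty, tz, turn], ...]. A call has exactly 8 rows; each row is the pose to reach, as a shift and turn from the pose commanded when the call began; what a row does not reach only later rows make up. A row lasts 1/10 s, in which the tool goes at most 50 mm and 8.59 degrees, less where a joint would pass 70% of its speed; a pose out of reach is approached as far as the arm can. A call with a number of a shift or a turn outside -1 to 1 is refused whole. A call with a gripper value outside its range is refused whole. The fingers move at their own pace and stop on an object; FORCE is the grip in N (left out, the last holds). Time passes only in rows, so rows that repeat a pose let the fingers close, or fill a call up. It gives the time, the measured TCP pose, the force and the opening at its end, in the units of the state.
- arm.sense(): the state, without advancing time (a new reading comes with each control period).
- arm.read_camera(name): name is "side" or "top"; returns a dict with "color" (480x640x3 uint8, blue, green, red), "vertical_fov" (degrees; the focal length in pixels is half the picture's height over the tangent of half this angle, whatever the lens; pixels are square), "cx", "cy" (the principal point, pixels), "T" (4x4, takes a point from camera to world coordinates). Camera axes: x right, y down, z forward; pixel columns grow to the right and rows downward; lengths in m; the calibration is good to about 2 mm. A picture is of the moment at which its call begins. There is no depth.
- arm.job_done(): hands the job in, once; it reports no verdict.
The state is a dict: "t": time; "joint_pos": joint angles; "joint_vel": joint speeds; "effort": joint torques, N m; "eef_pos": TCP position; "tcp_rot": TCP orientation; "contact_force": force on the tool from outside, world axes, zero at the start; "wrist_torque": the same for the moment, N m; "width": finger opening in m.
Only numpy, scipy, OpenCV 4.12 (cv2) and the standard library are available. Lean on these libraries where they do the work, as an engineer would, in place of code of your own. Each camera call takes 0.05 s, during which the arm holds its last target.

## Working session

There is one attempt and no reset: what is moved stays moved. The work goes in short steps, Python scripts to look and compute and a shell command to move; the robot and the scene stay as the last step left them, time stands still between calls to the robot, and variables do not carry over. Pictures are saved under pics/ and viewed, and the job is handed in when it is done.

```bash
ls; mkdir -p pics; python3 - <<'E'
from station import arm
import cv2,numpy as np
s=arm.sense();print(s)
for n in("top","side"):
    c=arm.read_camera(n);cv2.imwrite(f"pics/{n}0.png",c["color"]);print(n,c["vertical_fov"],c["cx"],c["cy"],c["T"],[k for k in c])
E
```

```text
pics
{'t': 0.0, 'joint_pos': array([ 1.22002334e+00,  2.76637392e-01,  1.50619109e+00,  8.71210061e-06,
        1.36068353e+00, -1.20989851e-01]), 'joint_vel': array([-1.15613182e-03,  7.72203085e-04,  8.14560570e-04,  2.39611091e-05,
        1.37341713e-03, -1.07162546e-04]), 'effort': array([-3.02024855e-03, -4.16773474e+01, -2.45804036e+01, -2.54416054e-04,
        1.11409472e-02, -2.28545844e-05]), 'eef_pos': array([0.13077252, 0.55936908, 0.23039244]), 'tcp_rot': array([ 0.70228307,  0.0804035 ,  0.7026061 , -0.0817217 ]), 'contact_force': array([-0.44331191,  0.65157536,  0.71995485]), 'wrist_torque': array([-0.02775769,  0.01812676, -0.04905707]), 'width': 0.08497449584046238}
top 49.23845033833626 323.92156650859397 244.76325589387696 [[ 9.22362954e-04 -9.84781122e-01  1.73796696e-01  3.94741081e-01]
 [-9.99995892e-01 -4.36637095e-04  2.83300666e-03 -1.66075592e-02]
 [-2.71400539e-03 -1.73798595e-01 -9.84777479e-01  8.76711126e-01]
 [ 0.00000000e+00  0.00000000e+00  0.00000000e+00  1.00000000e+00]] ['color', 'vertical_fov', 'cx', 'cy', 'T']
side 52.26215620054808 311.0438730374146 242.70594076578735 [[-0.93292717 -0.27811164  0.22869369  0.32684148]
 [-0.35950573  0.68407601 -0.63466184  0.6005451 ]
 [ 0.02006298 -0.67430997 -0.73817582  0.73555823]
 [ 0.          0.          0.          1.        ]] ['color', 'vertical_fov', 'cx', 'cy', 'T']
```

View pics/top0.png

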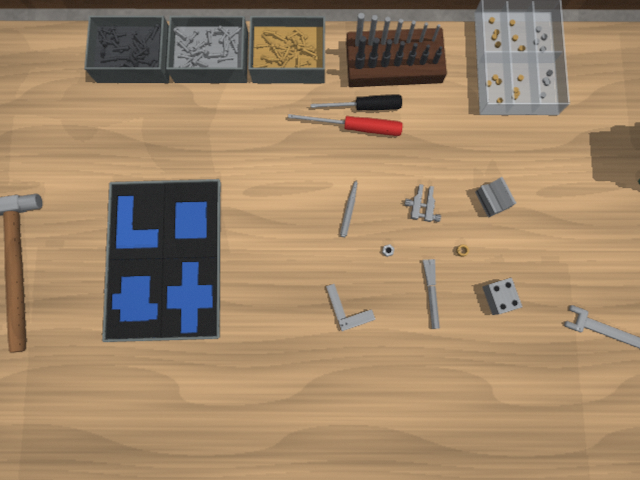

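View pics/side0.png

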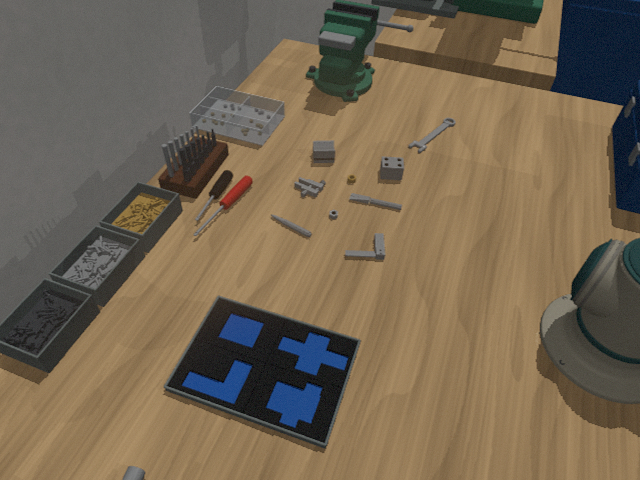

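```bash
python3 - <<'E'
import cv2
a=cv2.imread("pics/top0.png")
cv2.imwrite("pics/z1.png",cv2.resize(a[170:345,95:230],None,fx=3.4,fy=3.4,interpolation=2))
cv2.imwrite("pics/z2.png",cv2.resize(a[170:340,320:525],None,fx=3.5,fy=3.5,interpolation=2))
E
```

```text
(no output)
```

View pics/z1.png

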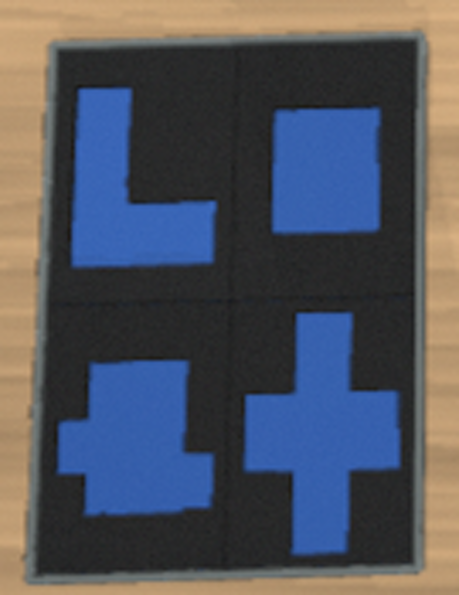

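View pics/z2.png

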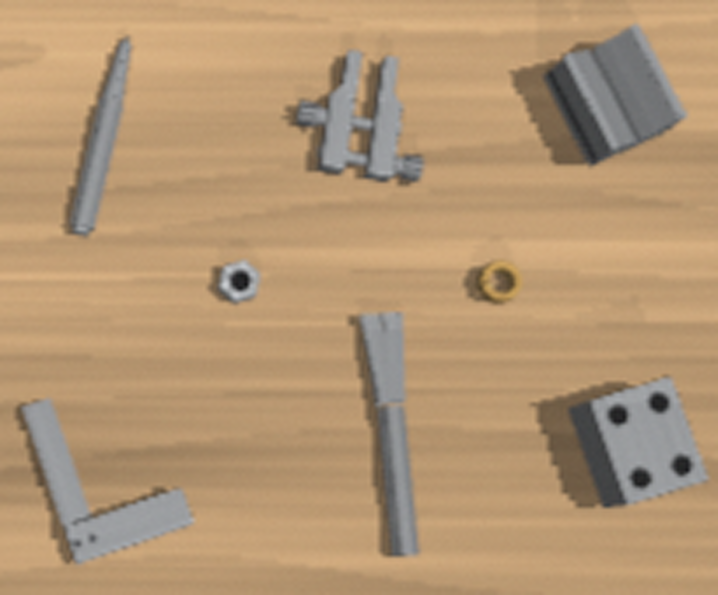

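```bash
cat > h.py <<'E'
import cv2,numpy as np
from station import arm
def cam(n):
    c=arm.read_camera(n);c["f"]=240/np.tan(np.radians(c["vertical_fov"])/2);return c
def proj(c,px,z):
    px=np.asarray(px,float).reshape(-1,2)
    d=np.c_[(px[:,0]-c["cx"])/c["f"],(px[:,1]-c["cy"])/c["f"],np.ones(len(px))]@c["T"][:3,:3].T
    o=c["T"][:3,3];return (o+d*((z-o[2])/d[:,2])[:,None])[:,:2]
def pix(c,P):
    q=(np.asarray(P,float).reshape(-1,3)-c["T"][:3,3])@c["T"][:3,:3]
    return q[:,:2]/q[:,2:]*c["f"]+[c["cx"],c["cy"]]
def rect(w):
    r=cv2.minAreaRect((w*1000).astype(np.float32));return np.round(r[0],1),np.round(r[1],1),round(r[2],1)
E
python3 - <<'E'
from h import *
for n in("top","side"):
    c=cam(n);hsv=cv2.cvtColor(c["color"],cv2.COLOR_BGR2HSV)
    H,S,V=cv2.split(hsv)
    b=cv2.inRange(hsv,(100,130,80),(125,255,255))
    print(n,"blue")
    for k in cv2.findContours(b,cv2.RETR_EXTERNAL,cv2.CHAIN_APPROX_NONE)[0]:
        if cv2.contourArea(k)>300:
            w=proj(c,k,.008)
            r=rect(w)
            if r[0][1]>100 and r[0][0]<600:print(cv2.boundingRect(k),*r)
    g=((S<60)&(V>50)).astype(np.uint8)*255
    cv2.imwrite(f"pics/g_{n}.png",g)
    print("grey")
    for k in cv2.findContours(g,cv2.RETR_EXTERNAL,cv2.CHAIN_APPROX_NONE)[0]:
        if 60<cv2.contourArea(k)<40000: print(cv2.boundingRect(k),*rect(proj(c,k,.012)))
E
```

```text
top blue
(112, 276, 46, 46) [458.2 299.6] [76.  74.6] 3.2
(166, 262, 47, 72) [460.4 209.2] [117.5  76. ] 2.2
(175, 201, 32, 38) [591.  212.9] [64.4 53. ] 2.3
(116, 196, 43, 53) [588.2 303.2] [91.3 71.6] 1.8
grey
(564, 305, 76, 44) [ 409.1 -469.3] [124.3  37.8] 69.0
(326, 284, 50, 47) [451.2 -57. ] [78.6 59. ] 20.2
(483, 278, 40, 37) [ 461.3 -307.3] [51.8 52.5] 17.0
(423, 259, 17, 70) [ 466.3 -193.1] [114.2  19.3] 5.0
(382, 244, 12, 13) [ 538.5 -121.3] [18.9 19.3] 44.1
(0, 194, 42, 22) [619.5 503. ] [32.2 70.4] 8.5
(405, 184, 36, 38) [ 617.8 -179. ] [69.2 54. ] 11.6
(340, 181, 18, 56) [610.2 -56.5] [12.6 99.4] 76.5
(102, 179, 119, 163) [525.1 255.5] [270.3 191.1] 1.7
(475, 177, 41, 40) [ 630.9 -305.2] [54.2 55.3] 24.3
(288, 114, 57, 10) [7.712e+02 3.000e-01] [99.   7.4] 83.0
(311, 102, 46, 6) [798.2 -30.7] [ 7.  79.5] 2.9
(0, 0, 640, 115) [890.8  -4.5] [1163.6  221.1] 90.0
side blue
(266, 382, 56, 46) [458.  297.4] [74.2 73.4] 1.8
(182, 360, 70, 44) [588.5 301. ] [91.4 69.5] 1.9
(278, 333, 70, 42) [460.7 206.9] [110.   77.6] 31.9
(219, 314, 45, 34) [591.2 210.3] [63.5 50.5] 1.5
grey
(123, 466, 22, 14) [623.5 475.6] [27.7 17.2] 21.4
(164, 296, 197, 152) [524.6 254.8] [269.9 193.3] 1.7
(540, 240, 100, 164) [ 23.  -77.9] [381.9 160.3] 86.5
(345, 233, 40, 27) [449.8 -58.3] [76.9 70.7] 15.3
(271, 215, 40, 22) [609.  -52.7] [14.1 99.8] 77.2
(194, 205, 30, 31) [771.6  -1.9] [100.1   7.4] 83.0
(349, 193, 53, 17) [ 465.7 -188.7] [113.2  22.8] 3.8
(294, 177, 31, 20) [ 618.1 -175.5] [67.6 62.3] 11.0
(380, 156, 24, 24) [ 461.5 -315.8] [52.1 86.2] 12.8
(629, 142, 11, 24) [ -79.7 -599.2] [110.3  15.4] 73.4
(313, 140, 22, 19) [ 634.2 -321.8] [51.1 72.6] 20.9
(409, 118, 47, 35) [ 399.5 -490.4] [182.6  38.5] 69.8
(625, 96, 11, 22) [ -79.7 -827. ] [126.1  15.2] 74.9
(314, 62, 46, 39) [ 715.6 -648.2] [124.4 217.7] 13.8
(343, 0, 115, 56) [  598.6 -1096. ] [409.2 423.9] 26.7
```

View pics/g_top.png

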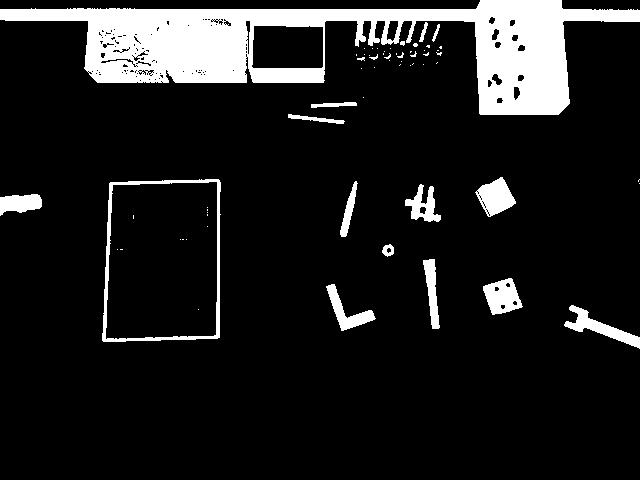

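View pics/g_side.png

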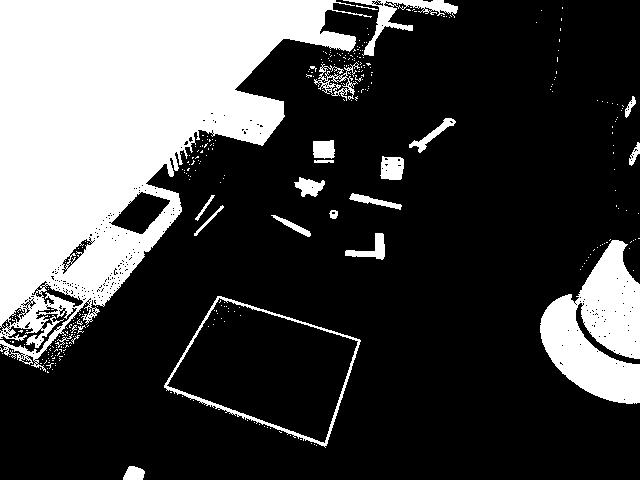

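```bash
python3 - <<'E'
import cv2,numpy as np
a=cv2.imread("pics/top0.png");s=cv2.imread("pics/side0.png")
f=lambda i,x,y:cv2.resize(i[y:y+50,x:x+50],None,fx=7.6,fy=7.6,interpolation=2)
t=np.hstack([f(a,470,172),f(a,397,178)])
cv2.imwrite("pics/z3.png",t)
E
```

```text
(no output)
```

View pics/z3.png

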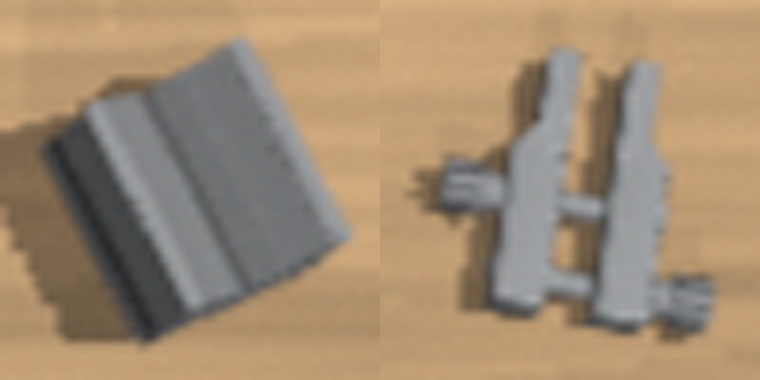

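```bash
python3 - <<'E'
from h import *
c=cam("top");d=cam("side")
def zz(p,x,y):return np.array(p,float)/7.6+[x,y]-.45
v=proj(c,zz([(88,103),(187,312),(238,38),(348,236)],470,172),.036)*1000
print(v.round(1),v.mean(0));e=v[0]-v[1];e2=v[2]-v[3];print(np.hypot(*e),np.degrees(np.arctan2(e[1],e[0])),np.hypot(*e2),np.degrees(np.arctan2(e2[1],e2[0])),np.hypot(*(v[0]-v[2])))
k=proj(c,zz([(550,50),(657,65),(493,305),(640,325),(578,60),(548,300),(625,70),(597,310)],397-50,178),.013)*1000
print(k.round(1))
n=k[:2].mean(0);b=k[2:4].mean(0);print("clamp mid",(n+b)/2,np.hypot(*(n-b)),np.degrees(np.arctan2(*(n-b)[::-1])),[np.degrees(np.arctan2(*(p-q)[::-1])) for p,q in((k[4],k[5]),(k[6],k[7]))],np.hypot(*(k[0]-k[1])),np.hypot(*(k[2]-k[3])))
# punch
for cc in(c,d):
    hsv=cv2.cvtColor(cc["color"],cv2.COLOR_BGR2HSV);g=((hsv[...,1]<60)&(hsv[...,2]>50)).astype(np.uint8)
    for k in cv2.findContours(g,cv2.RETR_EXTERNAL,cv2.CHAIN_APPROX_NONE)[0]:
        if cv2.contourArea(k)>60:
            r=rect(proj(cc,k,.007))
            if np.hypot(r[0][0]-609,r[0][1]+54)<15:print(r)
# side checks: vblock top centre, clamp corner
o=lambda p:print(pix(d,p).round(1))
o([[v.mean(0)[0]/1e3,v.mean(0)[1]/1e3,.036]])
cv2.imwrite("pics/z4.png",cv2.resize(d["color"][130:210,285:345],None,fx=7,fy=7,interpolation=2))
E
```

```text
[[ 643.9 -275.4]
 [ 597.  -294.4]
 [ 658.7 -309. ]
 [ 614.  -330.3]] [ 628.39773334 -302.27949956]
50.62728209893702 22.074093692073586 49.54000077984159 25.468224088058832 36.72919757071284
[[ 652.4 -176.3]
 [ 649.  -200.3]
 [ 593.7 -161.9]
 [ 589.2 -194.4]
 [ 650.1 -182.6]
 [ 594.8 -174.1]
 [ 647.8 -193. ]
 [ 592.6 -185. ]]
clamp mid [ 621.06212688 -183.21875265] 60.14826937936392 -9.734931685245366 [np.float64(-8.663963626521967), np.float64(-8.331001075695019)] 24.172457284421967 32.81393730609397
(array([611.4, -56.8]), array([ 12.6, 100. ]), 76.5)
(array([610.1, -57. ]), array([14.2, 98.7]), 77.2)
[[323.4 145.7]]
```

View pics/z4.png

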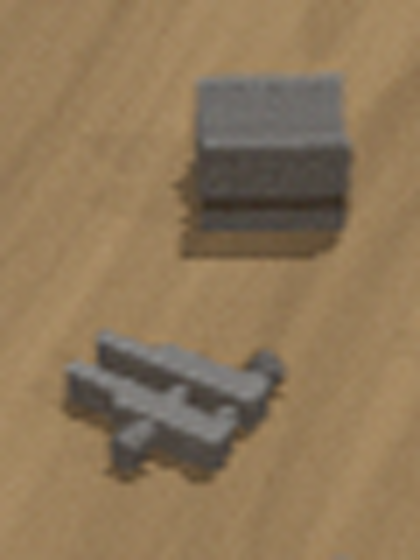

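```bash
python3 -m creep '[[-1,0.06,-0.11,0,0.03],[-1,0.12,-0.22,0,0.06],[-1,0.18,-0.33,0,0.09],[-1,0.25,-0.44,0,0.12],[-1,0.32,-0.55,0,0.15],[-1,0.38,-0.66,0,0.18],[-1,0.44,-0.76,0,0.2],[-1,0.5,-0.86,0,0.2]]'
```

```text
t: 1.1
eef_pos: [0.2564, 0.3438, 0.2314]
tcp_rot: [0.707, 0.026, 0.707, -0.025]
contact_force: [0.6, 0.2, -0.2]
width: 0.0852
```

```bash
python3 -m creep '[[0.5,0.06,-0.11,0,0.03],[0.5,0.12,-0.22,0,0.06],[0.5,0.18,-0.33,0,0.09],[0.5,0.25,-0.44,0,0.12],[0.5,0.32,-0.55,0,0.15],[0.5,0.38,-0.66,0,0.18],[0.5,0.44,-0.76,0,0.2],[0.5,0.5,-0.86,0,0.2]]'
```

```text
t: 1.9
eef_pos: [0.3814, 0.1287, 0.2315]
tcp_rot: [0.707, -0.03, 0.706, 0.03]
contact_force: [-0.1, -0.9, 0.3]
width: 0.0211
```

```bash
python3 -m creep '[[1,0.06,-0.11,0,0.03],[1,0.12,-0.22,0,0.06],[1,0.18,-0.33,0,0.09],[1,0.25,-0.44,0,0.12],[1,0.32,-0.55,0,0.15],[1,0.38,-0.66,0,0.18],[1,0.44,-0.76,0,0.2],[1,0.5,-0.86,0,0.2]]'; cat > fk.py <<'E'
from h import *
def st(tx=None,ty=None,tz=None,yaw=None):
    s=arm.sense();w,x,y,z=s["tcp_rot"];p=s["eef_pos"]
    a=np.degrees(np.arctan2(1-2*(x*x+z*z),2*(x*y-w*z)))-90
    print("t%.2f"%s["t"],(p*1000).round(1),"yaw%.1f"%a,"w%.1f"%(s["width"]*1e3),s["contact_force"].round(1),s["wrist_torque"].round(2),s["joint_pos"].round(2))
    if tx is not None: print("units",((np.array([tx,ty,tz])/1000-p)/.25).round(3),"turn",round((yaw-a)/45,3))
E
python3 -c "
from fk import *;st(628,-302,230,24)"
```

```text
t: 2.7
eef_pos: [0.5064, -0.0863, 0.2313]
tcp_rot: [0.702, -0.085, 0.702, 0.085]
contact_force: [-0.3, 1.6, 0.4]
width: -0.0002
t2.70 [506.4 -86.3 231.3] yaw13.8 w-0.2 [-0.3  1.6  0.4] [ 0.04 -0.01 -0.05] [-0.3   0.18  1.63  0.    1.33 -2.12]
units [ 0.486 -0.863 -0.005] turn 0.226
```

```bash
python3 - <<'E'
from h import *
d=cam("side");p=arm.sense()["eef_pos"];q=pix(d,p)[0];print(q)
i=d["color"].copy();cv2.circle(i,tuple(int(v) for v in q.round()),1,(0,0,255),-1)
x,y=int(q[0])-50,int(q[1])-70
x=max(x,0);y=max(y,0)
cv2.imwrite("pics/tip.png",cv2.resize(i[y:y+110,x:x+110],None,fx=5,fy=5,interpolation=2))
E
```

```text
[349.95053827 137.4269354 ]
```

View pics/tip.png

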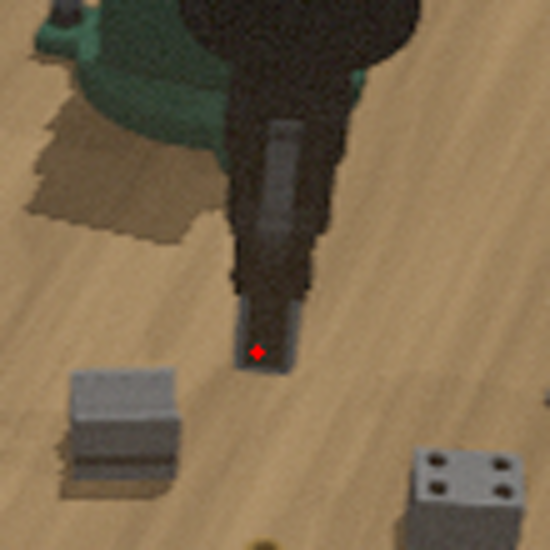

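```bash
python3 -m creep '[[-1,0.08,-0.14,0,0.05],[-1,0.16,-0.28,0,0.1],[-1,0.24,-0.42,0,0.15],[-1,0.32,-0.56,0,0.2],[-1,0.4,-0.7,0,0.226],[-1,0.486,-0.863,0,0.226],[-1,0.486,-0.863,0,0.226],[-1,0.486,-0.863,0,0.226]]' 60; python3 -c "
from fk import *;st(628,-302,5,24)"; python3 - <<'E'
from h import *
for n in("top","side"):
    d=cam(n);cv2.imwrite(f"pics/a_{n}.png",d["color"])
    c=np.array([628,-302,36.])/1000; print(pix(d,c))
E
```

```text
t: 3.55
eef_pos: [0.6274, -0.3014, 0.2301]
tcp_rot: [0.691, -0.146, 0.692, 0.147]
contact_force: [0.1, 1.0, -0.4]
width: 0.0854
t3.55 [ 627.4 -301.4  230.1] yaw23.9 w85.4 [ 0.1  1.  -0.4] [-0.01 -0.   -0.  ] [-0.55  0.46  1.22  0.    1.46 -2.54]
units [ 0.003 -0.002 -0.9  ] turn 0.002
[[497.70107535 194.37782103]]
[[323.49592888 145.77689315]]
```

View pics/a_side.png

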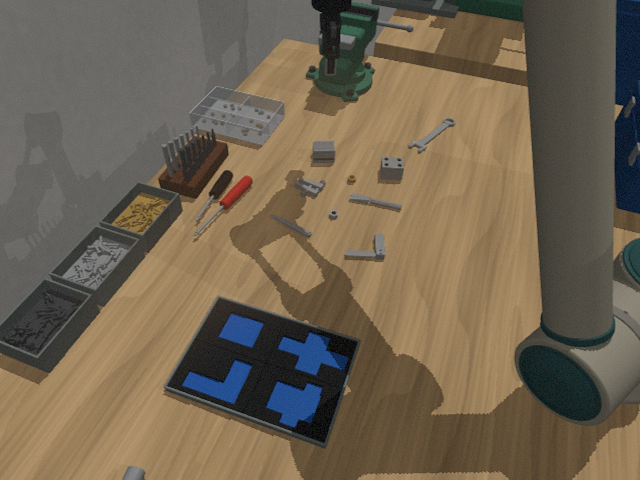

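```bash
python3 -m creep '[[-1,0,0,-0.15,0],[-1,0,0,-0.3,0],[-1,0,0,-0.45,0],[-1,0,0,-0.6,0],[-1,0,0,-0.72,0],[-1,0,0,-0.82,0],[-1,0,0,-0.87,0],[-1,0,0,-0.9,0]]'; python3 -m creep '[[-1,0,0,0,0],[0.2,0,0,0,0],[0.4,0,0,0,0],[0.4,0,0,0,0],[0.4,0,0,0,0],[0.4,0,0,0,0],[0.4,0,0,0,0],[0.4,0,0,0,0]]' 60
python3 -c "
from fk import *;st()"
```

```text
t: 4.45
eef_pos: [0.6271, -0.2996, 0.006]
tcp_rot: [0.691, -0.147, 0.692, 0.148]
contact_force: [0.2, -0.1, -0.0]
width: 0.0857
t: 5.25
eef_pos: [0.6288, -0.3021, 0.0081]
tcp_rot: [0.693, -0.148, 0.691, 0.146]
contact_force: [0.4, -0.9, 4.7]
width: 0.0391
t5.25 [ 628.8 -302.1    8.1] yaw24.0 w39.1 [ 0.4 -0.9  4.7] [-0.24 -0.05 -0.04] [-0.55  0.62  1.51 -0.    1.01 -2.54]
```

```bash
python3 -m creep '[[1,0,0,0,0],[1,0,0,0.02,0],[1,0,0,0.06,0],[1,0,0,0.14,0],[1,0,0,0.24,0],[1,0,0,0.36,0],[1,0,0,0.48,0],[1,0,0,0.5,0]]' 80
python3 -c "
from fk import *;st(591,212,135,1.7)"; python3 - <<'E'
from h import *
d=cam("side");cv2.imwrite("pics/b.png",cv2.resize(d["color"][20:260,230:470],(720,600)))
E
```

```text
t: 6.05
eef_pos: [0.6293, -0.3017, 0.1354]
tcp_rot: [0.693, -0.149, 0.69, 0.146]
contact_force: [1.0, 0.5, -4.0]
width: 0.0391
t6.05 [ 629.3 -301.7  135.4] yaw24.0 w39.1 [ 1.   0.5 -4. ] [-0.1  -0.07  0.02] [-0.55  0.51  1.37  0.    1.26 -2.54]
units [-1.530e-01  2.055e+00 -2.000e-03] turn -0.496
```

View pics/b.png

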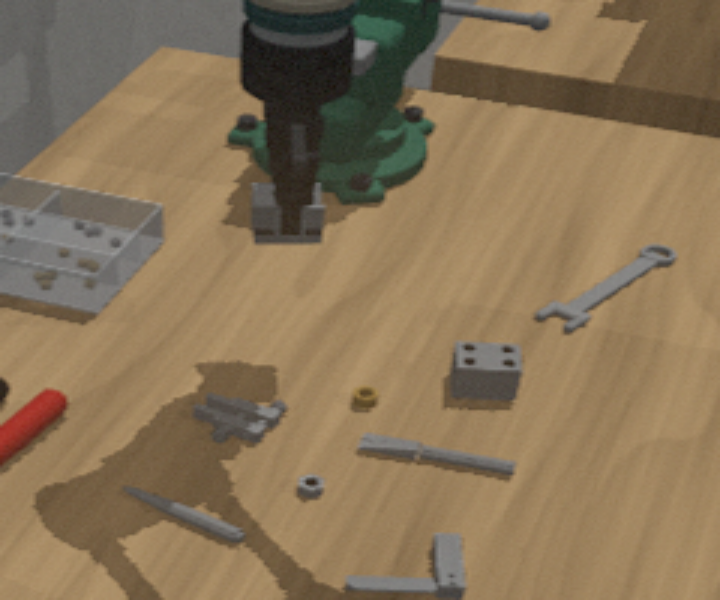

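```bash
python3 -m creep '[[1,0,0.06,0,-0.02],[1,-0.01,0.14,0,-0.04],[1,-0.02,0.23,0,-0.06],[1,-0.03,0.33,0,-0.08],[1,-0.03,0.43,0,-0.1],[1,-0.04,0.52,0,-0.13],[1,-0.05,0.61,0,-0.16],[1,-0.05,0.7,0,-0.18]]'; python3 -m creep '[[1,0,0.09,0,-0.02],[1,-0.01,0.18,0,-0.04],[1,-0.02,0.27,0,-0.06],[1,-0.03,0.36,0,-0.08],[1,-0.03,0.45,0,-0.1],[1,-0.04,0.54,0,-0.13],[1,-0.05,0.63,0,-0.16],[1,-0.05,0.7,0,-0.16]]'; python3 -m creep '[[1,0,0.09,0,-0.02],[1,-0.01,0.18,0,-0.04],[1,-0.02,0.27,0,-0.06],[1,-0.03,0.36,0,-0.08],[1,-0.03,0.45,0,-0.1],[1,-0.04,0.54,0,-0.13],[1,-0.05,0.63,0,-0.156],[1,-0.053,0.655,0,-0.156]]'
python3 -c "
from fk import *;st(591,212,17,1.7)"
```

```text
t: 6.9
eef_pos: [0.6128, -0.1242, 0.1287]
tcp_rot: [0.699, -0.097, 0.702, 0.098]
contact_force: [0.4, -0.0, -5.6]
width: 0.0387
t: 7.7
eef_pos: [0.6003, 0.0507, 0.1291]
tcp_rot: [0.703, -0.053, 0.707, 0.054]
contact_force: [-0.3, 0.8, -4.0]
width: 0.0388
t: 8.5
eef_pos: [0.588, 0.215, 0.1298]
tcp_rot: [0.706, -0.011, 0.708, 0.011]
contact_force: [0.3, -0.2, -4.0]
width: 0.0387
t8.50 [588.  215.  129.8] yaw1.8 w38.7 [ 0.3 -0.2 -4. ] [ 0.01  0.05 -0.  ] [ 0.24  0.42  1.54  0.    1.18 -1.36]
units [ 0.012 -0.012 -0.451] turn -0.003
```

```bash
python3 -m creep '[[1,0.012,-0.012,-0.1,0],[1,0.012,-0.012,-0.2,0],[1,0.012,-0.012,-0.3,0],[1,0.012,-0.012,-0.37,0],[1,0.012,-0.012,-0.41,0],[1,0.012,-0.012,-0.43,0],[1,0.012,-0.012,-0.44,0],[1,0.012,-0.012,-0.445,0]]'
python3 -c "
from fk import *;st(591,212,16,1.7)"; python3 - <<'E'
from h import *
for n,(x,y,w,h) in dict(top=(90,160,150,120),side=(160,260,150,120)).items():
    d=cam(n);cv2.imwrite(f"pics/c_{n}.png",cv2.resize(d["color"][y:y+h,x:x+w],None,fx=4,fy=4,interpolation=2))
E
```

```text
t: 9.3
eef_pos: [0.5929, 0.2099, 0.0206]
tcp_rot: [0.707, -0.01, 0.707, 0.011]
contact_force: [-0.1, 0.1, -4.5]
width: 0.0387
t9.30 [592.9 209.9  20.6] yaw1.7 w38.7 [-0.1  0.1 -4.5] [-0.    0.02  0.01] [ 0.23  0.53  1.67 -0.    0.95 -1.37]
units [-0.008  0.008 -0.018] turn 0.0
```

View pics/c_top.png

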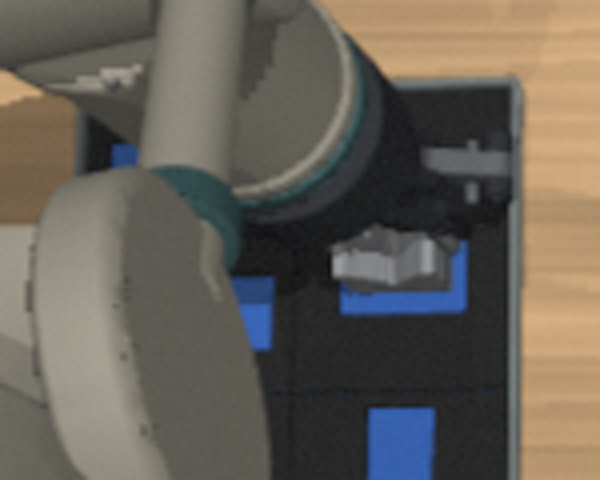

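View pics/c_side.png

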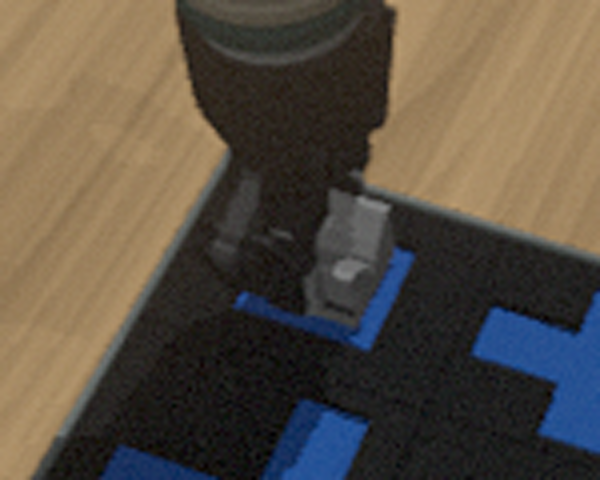

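```bash
python3 -m creep '[[1,-0.01,0.01,0,0],[1,-0.01,0.01,0,0],[1,-0.01,0.01,-0.005,0],[1,-0.01,0.01,-0.01,0],[1,-0.01,0.01,-0.015,0],[1,-0.01,0.01,-0.015,0],[1,-0.01,0.01,-0.015,0],[1,-0.01,0.01,-0.015,0]]'
python3 -c "
from fk import *;st(591,212,16,1.7)"
```

```text
t: 10.2
eef_pos: [0.5897, 0.2124, 0.0162]
tcp_rot: [0.707, -0.01, 0.707, 0.01]
contact_force: [0.1, 0.8, -4.3]
width: 0.0394
t10.20 [589.7 212.4  16.2] yaw1.7 w39.4 [ 0.1  0.8 -4.3] [ 0.06 -0.03 -0.02] [ 0.23  0.53  1.67  0.    0.94 -1.37]
units [ 0.005 -0.002 -0.001] turn 0.0
```

```bash
python3 -m creep '[[1,0.004,0,-0.004,0],[1,0.004,0,-0.008,0],[1,0.004,0,-0.008,0],[1,0.004,0,-0.008,0],[1,0.004,0,-0.008,0],[1,0.004,0,-0.008,0],[1,0.004,0,-0.008,0],[1,0.004,0,-0.008,0]]'
python3 -c "
from fk import *;st(591,212,16,1.7)"
```

```text
t: 11.0
eef_pos: [0.5898, 0.2124, 0.0162]
tcp_rot: [0.707, -0.01, 0.707, 0.01]
contact_force: [-5.2, -1.6, 8.0]
width: 0.0389
t11.00 [589.8 212.4  16.2] yaw1.7 w38.9 [-5.2 -1.6  8. ] [-0.26  0.71 -0.02] [ 0.23  0.53  1.67  0.    0.94 -1.37]
units [ 0.005 -0.002 -0.001] turn 0.0
```

```bash
python3 -m creep '[[0,0,0,0,0],[-0.3,0,0,0,0],[-0.5,0,0,0,0],[-0.5,0,0,0.02,0],[-0.5,0,0,0.1,0],[-0.5,0,0,0.25,0],[-0.5,0,0,0.42,0],[-0.5,0,0,0.5,0]]' 60
python3 -c "
from fk import *;st(611,-57,141,-13.3)"
```

```text
t: 11.8
eef_pos: [0.5929, 0.2129, 0.1436]
tcp_rot: [0.709, -0.01, 0.705, 0.011]
contact_force: [-0.0, 0.3, -0.2]
width: 0.0642
t11.80 [592.9 212.9 143.6] yaw1.7 w64.2 [-0.   0.3 -0.2] [-0.03 -0.    0.03] [ 0.23  0.41  1.52  0.    1.2  -1.37]
units [ 0.072 -1.08  -0.011] turn -0.333
```

```bash
python3 -m creep '[[-0.3,0,-0.08,0,-0.02],[-0.3,0.01,-0.18,0,-0.05],[-0.3,0.02,-0.3,0,-0.1],[-0.3,0.03,-0.44,0,-0.15],[-0.3,0.04,-0.58,0,-0.2],[-0.3,0.05,-0.72,0,-0.24],[-0.3,0.06,-0.84,0,-0.28],[-0.3,0.07,-0.96,0,-0.33]]'; python3 -m creep '[[-0.3,0.002,-0.08,0,0],[-0.3,0.002,-0.12,0,0],[-0.3,0.002,-0.12,0,0],[-0.3,0.002,-0.12,0,0],[-0.3,0.002,-0.12,0,0],[-0.3,0.002,-0.12,0,0],[-0.3,0.002,-0.12,0,0],[-0.3,0.002,-0.12,0,0]]'
python3 -c "
from fk import *;st(611,-57,2,-13.3)"
python3 - <<'E'
from h import *
for n,(x,y,w,h) in dict(top=(90,160,150,190),side=(150,270,220,190)).items():
    d=cam(n);cv2.imwrite(f"pics/d_{n}.png",cv2.resize(d["color"][y:y+h,x:x+w],None,fx=3.1,fy=3.1,interpolation=2))
E
```

```text
t: 12.6
eef_pos: [0.6084, -0.0291, 0.1396]
tcp_rot: [0.703, 0.082, 0.702, -0.082]
contact_force: [0.7, 0.6, -0.3]
width: 0.0554
t: 13.4
eef_pos: [0.6087, -0.057, 0.1393]
tcp_rot: [0.702, 0.081, 0.702, -0.081]
contact_force: [-0.2, -0.2, -0.7]
width: 0.0555
t13.40 [608.7 -57.  139.3] yaw-13.1 w55.5 [-0.2 -0.2 -0.7] [ 0.03 -0.06 -0.03] [-0.21  0.39  1.57  0.    1.18 -1.55]
units [ 0.009  0.    -0.549] turn -0.004
```

View pics/d_top.png

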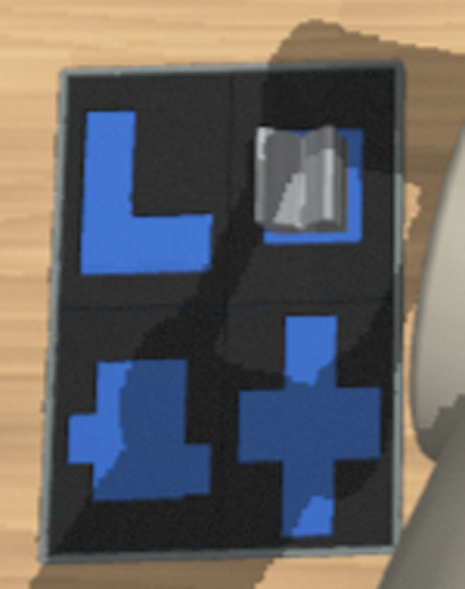

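View pics/d_side.png

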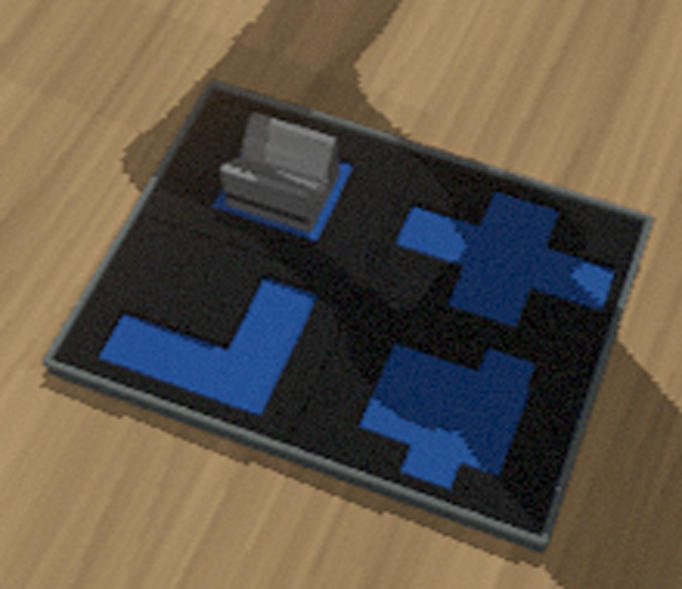

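```bash
python3 -m creep '[[-0.3,0.008,0,-0.1,0],[-0.3,0.008,0,-0.22,0],[-0.3,0.008,0,-0.34,0],[-0.3,0.008,0,-0.44,0],[-0.3,0.008,0,-0.5,0],[-0.3,0.008,0,-0.53,0],[-0.3,0.008,0,-0.545,0],[-0.3,0.008,0,-0.545,0]]'; python3 -m creep '[[0.2,0,0,0,0],[0.5,0,0,0,0],[0.8,0,0,0,0],[1,0,0,0,0],[1,0,0,0,0],[1,0,0,0,0],[1,0,0,0,0],[1,0,0,0,0]]' 40
python3 -c "
from fk import *;st()"
```

```text
t: 14.3
eef_pos: [0.611, -0.0576, 0.0032]
tcp_rot: [0.703, 0.081, 0.702, -0.081]
contact_force: [0.2, -0.2, -0.2]
width: 0.0551
t: 15.1
eef_pos: [0.6113, -0.0577, 0.004]
tcp_rot: [0.703, 0.081, 0.702, -0.081]
contact_force: [-0.8, 0.5, 5.9]
width: 0.0103
t15.10 [611.3 -57.7   4. ] yaw-13.2 w10.3 [-0.8  0.5  5.9] [ 0.03  0.13 -0.03] [-0.21  0.53  1.72  0.    0.89 -1.55]
```

```bash
python3 -m creep '[[1,0,0,0.02,0],[1,0,0,0.06,0],[1,0,0,0.14,0],[1,0,0,0.24,0],[1,0,0,0.36,0],[1,0,0,0.44,0],[1,0,0,0.44,0],[1,0,0,0.44,0]]'
python3 -c "
from fk import *;st(461,208,113,1.7)"
python3 - <<'E'
from h import *
for n,(x,y,w,h) in dict(side=(240,130,150,120)).items():
    d=cam(n);cv2.imwrite(f"pics/e_{n}.png",cv2.resize(d["color"][y:y+h,x:x+w],None,fx=4,fy=4,interpolation=2))
E
```

```text
t: 15.9
eef_pos: [0.6105, -0.0575, 0.1131]
tcp_rot: [0.702, 0.081, 0.702, -0.081]
contact_force: [-0.2, -0.0, -0.4]
width: 0.0101
t15.90 [610.5 -57.5 113.1] yaw-13.2 w10.1 [-0.2 -0.  -0.4] [ 0.03 -0.02 -0.01] [-0.21  0.42  1.6   0.    1.13 -1.55]
units [-0.598  1.062 -0.   ] turn 0.33
```

View pics/e_side.png

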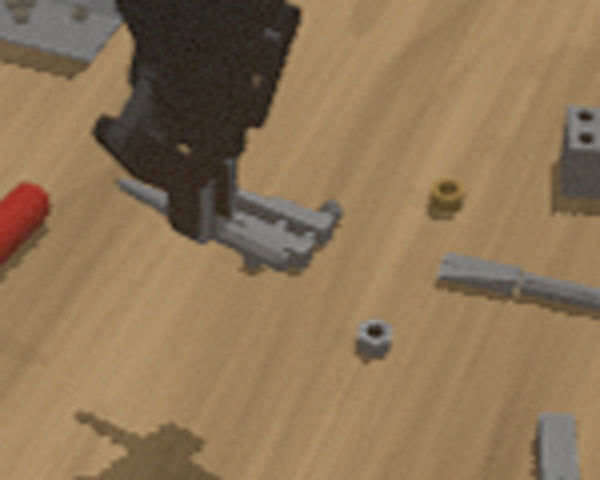

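```bash
python3 -m creep '[[1,-0.04,0.06,0,0.03],[1,-0.1,0.15,0,0.08],[1,-0.17,0.26,0,0.13],[1,-0.24,0.38,0,0.18],[1,-0.31,0.5,0,0.23],[1,-0.38,0.62,0,0.28],[1,-0.45,0.74,0,0.33],[1,-0.52,0.86,0,0.33]]'; python3 -m creep '[[1,-0.06,0.12,0,0],[1,-0.078,0.202,0,0],[1,-0.078,0.202,0,0],[1,-0.078,0.202,0,0],[1,-0.078,0.202,0,0],[1,-0.078,0.202,0,0],[1,-0.078,0.202,0,0],[1,-0.078,0.202,0,0]]'
python3 -c "
from fk import *;st(461,208,13,1.7)"
```

```text
t: 16.75
eef_pos: [0.4778, 0.1589, 0.1118]
tcp_rot: [0.706, -0.011, 0.708, 0.011]
contact_force: [-0.3, 0.5, -1.2]
width: 0.0103
t: 17.55
eef_pos: [0.4615, 0.2073, 0.113]
tcp_rot: [0.707, -0.01, 0.707, 0.01]
contact_force: [-0.1, -0.3, -0.4]
width: 0.0105
t17.55 [461.5 207.3 113. ] yaw1.6 w10.5 [-0.1 -0.3 -0.4] [-0.01  0.06 -0.03] [ 0.28  0.27  1.83  0.    1.04 -1.31]
units [-0.002  0.003 -0.4  ] turn 0.002
```

```bash
python3 -m creep '[[1,0,0.003,-0.08,0],[1,0,0.003,-0.18,0],[1,0,0.003,-0.27,0],[1,0,0.003,-0.34,0],[1,0,0.003,-0.37,0],[1,0,0.003,-0.39,0],[1,0,0.003,-0.4,0],[1,0,0.003,-0.4,0]]';  python3 - <<'E'
from fk import *
st()
for n,(x,y,w,h) in dict(top=(90,160,150,190),side=(150,270,220,190)).items():
    d=cam(n);cv2.imwrite(f"pics/f_{n}.png",cv2.resize(d["color"][y:y+h,x:x+w],None,fx=3.1,fy=3.1,interpolation=2))
E
```

```text
t: 18.35
eef_pos: [0.4617, 0.2087, 0.0134]
tcp_rot: [0.707, -0.01, 0.707, 0.01]
contact_force: [1.1, -0.1, -0.5]
width: 0.0105
t18.35 [461.7 208.7  13.4] yaw1.7 w10.5 [ 1.1 -0.1 -0.5] [-0.02 -0.02  0.05] [ 0.29  0.4   1.95  0.    0.79 -1.31]
```

View pics/f_side.png

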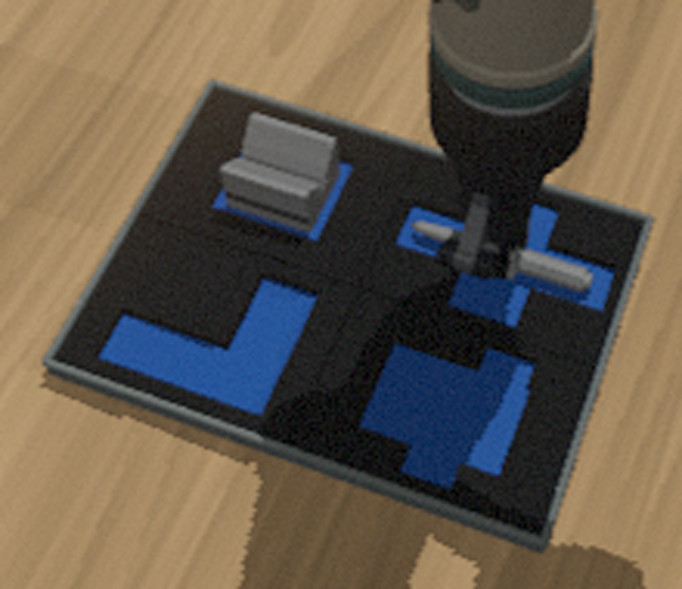

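```bash
python3 -m creep '[[1,0,0,-0.006,0],[1,0,0,-0.006,0],[0.5,0,0,-0.006,0],[0.2,0,0,-0.006,0],[0.2,0,0,0.06,0],[0.2,0,0,0.2,0],[0.2,0,0,0.36,0],[0.2,0,0,0.4,0]]';  python3 -m creep '[[0.2,0,-0.08,0,-0.1],[0.2,0,-0.18,0,-0.25],[0.2,0,-0.28,0,-0.4],[0.2,-0.02,-0.38,0,-0.55],[0.2,-0.04,-0.48,0,-0.7],[0.2,-0.06,-0.58,0,-0.85],[0.2,-0.08,-0.68,0,-0.95],[0.2,-0.08,-0.78,0,-1]]'; python3 -m creep '[[0.2,-0.01,-0.1,0,-0.15],[0.2,-0.02,-0.2,0,-0.3],[0.2,-0.04,-0.28,0,-0.45],[0.2,-0.07,-0.34,0,-0.589],[0.2,-0.07,-0.34,0,-0.589],[0.2,-0.07,-0.34,0,-0.589],[0.2,-0.07,-0.34,0,-0.589],[0.2,-0.07,-0.34,0,-0.589]]';python3 - <<'E'
from fk import *
st(424.3,-72.6,4,-69.8)
for n,(x,y,w,h) in dict(top=(90,160,150,190),side=(150,270,220,190)).items():
    d=cam(n);cv2.imwrite(f"pics/g_{n}.png",cv2.resize(d["color"][y:y+h,x:x+w],None,fx=3.1,fy=3.1,interpolation=2))
E
```

```text
t: 19.25
eef_pos: [0.4639, 0.2095, 0.1171]
tcp_rot: [0.71, -0.01, 0.704, 0.011]
contact_force: [0.2, 0.2, -0.1]
width: 0.0345
t: 20.05
eef_pos: [0.4397, 0.0129, 0.1124]
tcp_rot: [0.656, 0.262, 0.658, -0.262]
contact_force: [1.2, -0.2, -0.4]
width: 0.0345
t: 20.85
eef_pos: [0.4239, -0.0706, 0.113]
tcp_rot: [0.58, 0.404, 0.58, -0.404]
contact_force: [0.1, 0.3, -0.6]
width: 0.0341
t20.85 [423.9 -70.6 113. ] yaw-69.7 w34.1 [ 0.1  0.3 -0.6] [-0.01 -0.03 -0.02] [-0.33  0.17  1.98  0.    0.99 -0.68]
units [ 0.002 -0.008 -0.436] turn -0.002
```

View pics/g_side.png

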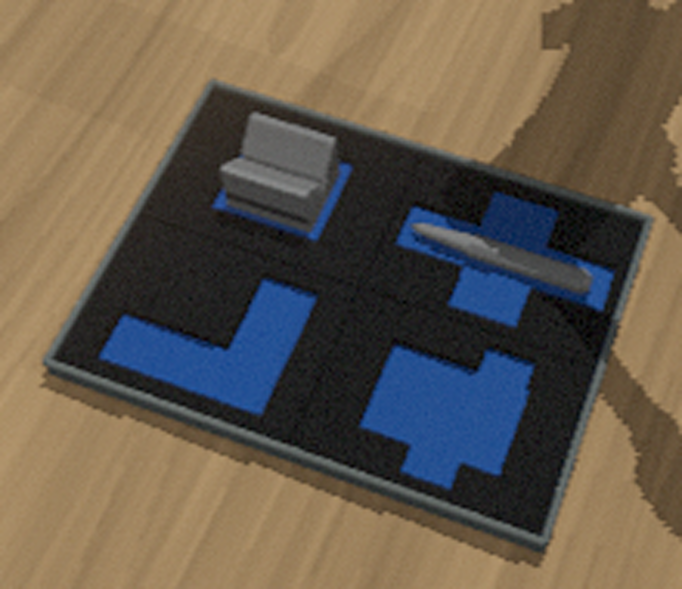

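View pics/g_top.png

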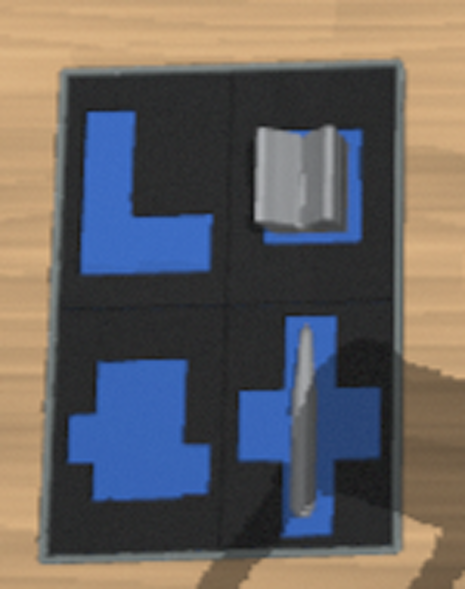

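```bash
python3 -m creep '[[0.2,0.002,-0.008,-0.08,0],[0.2,0.002,-0.008,-0.18,0],[0.2,0.002,-0.008,-0.28,0],[0.2,0.002,-0.008,-0.36,0],[0.2,0.002,-0.008,-0.4,0],[0.2,0.002,-0.008,-0.42,0],[0.2,0.002,-0.008,-0.432,0],[0.2,0.002,-0.008,-0.432,0]]';  python3 -m creep '[[0.3,0,0,0,0],[0.5,0,0,0,0],[0.7,0,0,0,0],[0.9,0,0,0,0],[1,0,0,0,0],[1,0,0,0,0],[1,0,0,0,0],[1,0,0,0,0]]' 70;python3 - <<'E'
from fk import *
st()
for n,(x,y,w,h) in dict(side=(290,170,150,120)).items():
    d=cam(n);cv2.imwrite(f"pics/i_{n}.png",cv2.resize(d["color"][y:y+h,x:x+w],None,fx=4,fy=4,interpolation=2))
E
```

```text
t: 21.75
eef_pos: [0.4247, -0.0734, 0.0054]
tcp_rot: [0.58, 0.405, 0.58, -0.405]
contact_force: [-0.3, 0.5, 0.7]
width: 0.0342
t: 22.55
eef_pos: [0.4248, -0.0735, 0.006]
tcp_rot: [0.58, 0.405, 0.579, -0.405]
contact_force: [-1.9, -0.3, 4.9]
width: 0.0159
t22.55 [424.8 -73.5   6. ] yaw-69.8 w15.9 [-1.9 -0.3  4.9] [0.09 0.11 0.  ] [-0.33  0.33  2.12  0.    0.69 -0.69]
```

View pics/i_side.png

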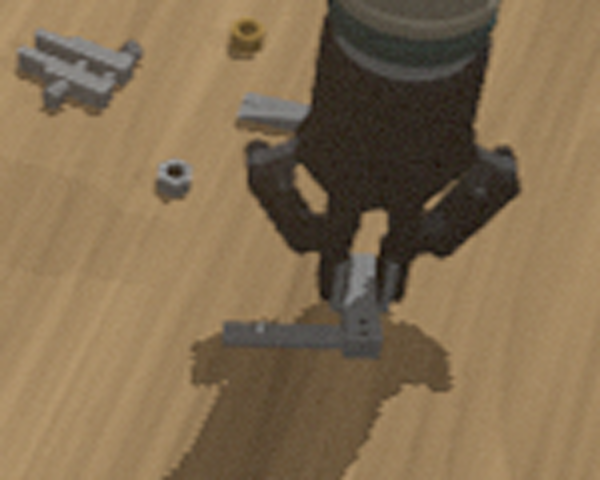

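```bash
python3 -m creep '[[1,0,0,0.02,0],[1,0,0,0.06,0],[1,0,0,0.14,0],[1,0,0,0.24,0],[1,0,0,0.34,0],[1,0,0,0.4,0],[1,0,0,0.4,0],[1,0,0,0.4,0]]';  python3 - <<'E'
from fk import *
st(558.7,295.6,105,-88.3)
for n,(x,y,w,h) in dict(side=(290,120,150,120)).items():
    d=cam(n);cv2.imwrite(f"pics/j_{n}.png",cv2.resize(d["color"][y:y+h,x:x+w],None,fx=4,fy=4,interpolation=2))
E
```

```text
t: 23.4
eef_pos: [0.424, -0.0733, 0.1053]
tcp_rot: [0.58, 0.405, 0.58, -0.405]
contact_force: [-0.2, -0.2, -0.9]
width: 0.016
t23.40 [424.  -73.3 105.3] yaw-69.8 w16.0 [-0.2 -0.2 -0.9] [-0.06 -0.05 -0.04] [-0.33  0.18  1.99  0.    0.97 -0.69]
units [ 5.390e-01  1.476e+00 -1.000e-03] turn -0.411
```

View pics/j_side.png

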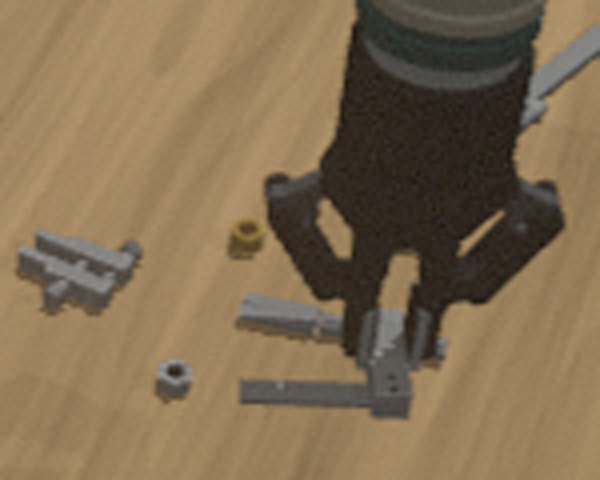

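```bash
python3 -m creep '[[1,0.02,0.05,0,-0.02],[1,0.05,0.13,0,-0.05],[1,0.08,0.23,0,-0.09],[1,0.12,0.34,0,-0.13],[1,0.16,0.45,0,-0.17],[1,0.2,0.56,0,-0.2],[1,0.24,0.67,0,-0.2],[1,0.28,0.78,0,-0.2]]'; python3 -m creep '[[1,0.04,0.11,0,-0.03],[1,0.08,0.22,0,-0.07],[1,0.12,0.33,0,-0.11],[1,0.16,0.44,0,-0.15],[1,0.2,0.55,0,-0.19],[1,0.24,0.64,0,-0.21],[1,0.26,0.69,0,-0.21],[1,0.26,0.69,0,-0.21]]';  python3 -m creep '[[1,0,0,0,0],[1,0,0,0,0],[1,0,0,0,0],[1,0,0,0,0],[1,0,0,0,0],[1,0,0,0,0],[1,0,0,0,0],[1,0,0,0,0]]'; python3 - <<'E'
from fk import *
st(558.7,295.6,16,-88.3)
E
```

```text
t: 24.25
eef_pos: [0.4934, 0.1227, 0.1035]
tcp_rot: [0.546, 0.448, 0.547, -0.45]
contact_force: [0.7, 0.2, -0.8]
width: 0.0155
t: 25.05
eef_pos: [0.5591, 0.2952, 0.1036]
tcp_rot: [0.508, 0.491, 0.508, -0.492]
contact_force: [-0.3, -0.4, -0.9]
width: 0.0157
t: 25.85
eef_pos: [0.5593, 0.2942, 0.1051]
tcp_rot: [0.508, 0.492, 0.507, -0.492]
contact_force: [0.3, -0.2, -1.8]
width: 0.0159
t25.85 [559.3 294.2 105.1] yaw-88.3 w15.9 [ 0.3 -0.2 -1.8] [-0.08 -0.02  0.  ] [ 0.37  0.45  1.56 -0.    1.13  0.34]
units [-0.002  0.006 -0.356] turn -0.001
```

```bash
python3 -m creep '[[1,-0.002,0.004,-0.06,0],[1,-0.002,0.004,-0.14,0],[1,-0.002,0.004,-0.22,0],[1,-0.002,0.004,-0.29,0],[1,-0.002,0.004,-0.33,0],[1,-0.002,0.004,-0.35,0],[1,-0.002,0.004,-0.356,0],[1,-0.002,0.004,-0.356,0]]'; python3 - <<'E'
from fk import *
st(558.7,295.6,14,-88.3)
for n,(x,y,w,h) in dict(top=(90,160,150,190),side=(150,270,220,190)).items():
    d=cam(n);cv2.imwrite(f"pics/k_{n}.png",cv2.resize(d["color"][y:y+h,x:x+w],None,fx=3.1,fy=3.1,interpolation=2))
E
```

```text
t: 26.65
eef_pos: [0.5592, 0.2953, 0.0166]
tcp_rot: [0.508, 0.493, 0.507, -0.492]
contact_force: [-1.3, 0.0, -1.0]
width: 0.0159
t26.65 [559.2 295.3  16.6] yaw-88.3 w15.9 [-1.3  0.  -1. ] [0.01 0.06 0.03] [ 0.38  0.54  1.66 -0.    0.94  0.35]
units [-0.002  0.001 -0.01 ] turn -0.001
```

View pics/k_side.png

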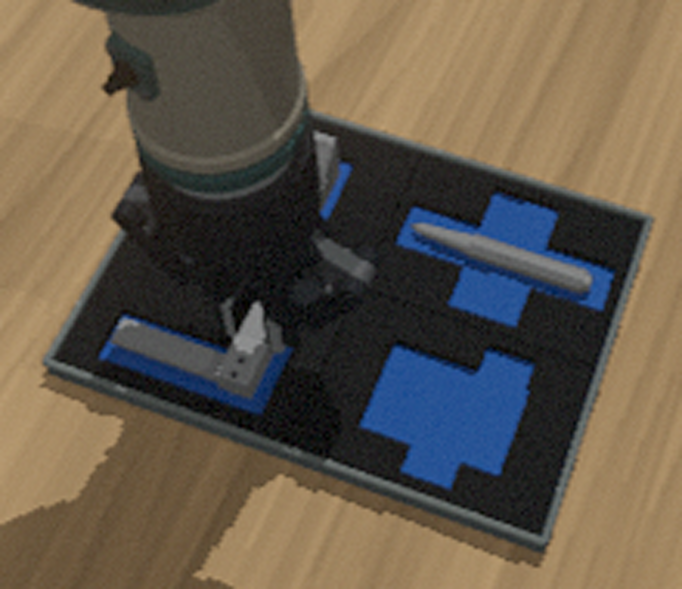

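View pics/k_top.png

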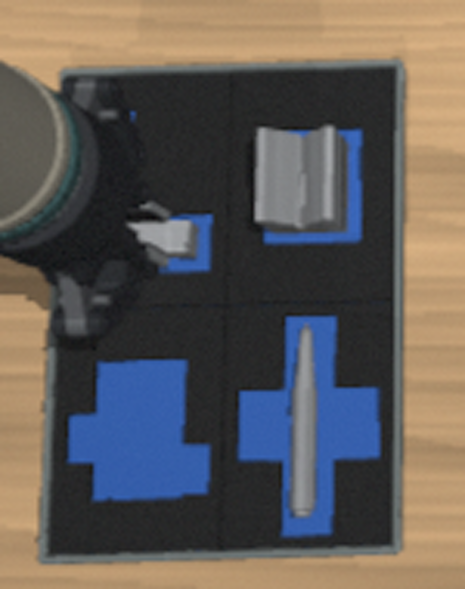

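```bash
python3 -m creep '[[1,-0.002,0.002,-0.005,0],[1,-0.002,0.002,-0.01,0],[1,-0.002,0.002,-0.01,0],[0.6,-0.002,0.002,-0.01,0],[0.4,-0.002,0.002,-0.01,0],[0.3,-0.002,0.002,-0.01,0],[0.3,-0.002,0.002,0.04,0],[0.3,-0.002,0.002,0.14,0]]';  python3 -m creep '[[0.3,0,0,0.15,0],[0.3,0,0,0.28,0],[0.3,0,0,0.28,0],[0.3,0,-0.1,0.28,0],[0.3,0,-0.2,0.28,0],[0.3,0,-0.3,0.28,0],[0.3,0,-0.4,0.28,0],[0.3,0,-0.4,0.28,0]]'; python3 - <<'E'
from fk import *
st(642,-186,110,-8.8)
for n,(x,y,w,h) in dict(top=(90,160,150,190),side=(150,270,220,190)).items():
    d=cam(n);cv2.imwrite(f"pics/l_{n}.png",cv2.resize(d["color"][y:y+h,x:x+w],None,fx=3.1,fy=3.1,interpolation=2))
E
```

```text
t: 27.55
eef_pos: [0.5568, 0.295, 0.0501]
tcp_rot: [0.507, 0.491, 0.508, -0.494]
contact_force: [0.4, -0.4, 0.5]
width: 0.03
t: 28.35
eef_pos: [0.5577, 0.1929, 0.121]
tcp_rot: [0.507, 0.492, 0.507, -0.494]
contact_force: [-0.6, 0.4, 0.8]
width: 0.0297
t28.35 [557.7 192.9 121. ] yaw-88.4 w29.7 [-0.6  0.4  0.8] [ 0.02 -0.04  0.05] [ 0.22  0.38  1.64 -0.    1.13  0.19]
units [ 0.337 -1.515 -0.044] turn 1.769
```

View pics/l_side.png

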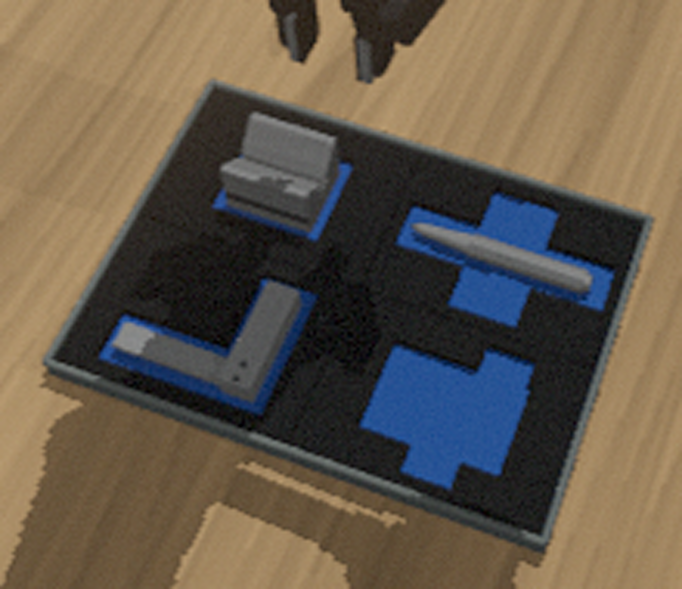

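View pics/l_top.png

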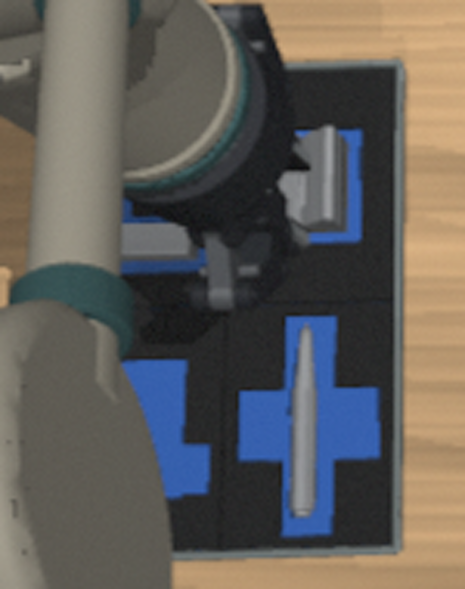

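```bash
python3 -m creep '[[0,0.02,-0.05,0,0.1],[0,0.04,-0.13,0,0.25],[-0.1,0.06,-0.22,0,0.4],[-0.1,0.08,-0.32,0,0.55],[-0.1,0.1,-0.43,0,0.7],[-0.1,0.12,-0.54,0,0.85],[-0.1,0.14,-0.65,0,0.95],[-0.1,0.16,-0.76,0,1]]'; python3 -m creep '[[-0.1,0.02,-0.1,0,0.15],[-0.1,0.04,-0.2,0,0.3],[-0.1,0.06,-0.3,0,0.45],[-0.1,0.09,-0.41,0,0.6],[-0.1,0.12,-0.52,0,0.72],[-0.1,0.15,-0.63,0,0.77],[-0.1,0.18,-0.73,0,0.77],[-0.1,0.18,-0.755,0,0.77]]';python3 -m creep '[[-0.1,0,0,0,0],[-0.1,0,0,0,0],[-0.1,0,0,0,0],[-0.1,0,0,0,0],[-0.1,0,0,0,0],[-0.1,0,0,0,0],[-0.1,0,0,0,0],[-0.1,0,0,0,0]]'; python3 - <<'E'
from fk import *
st(642.7,-186.5,5,-8.8)
d=cam("side")
a=np.radians(-8.8);R=np.array([[np.cos(a),-np.sin(a)],[np.sin(a),np.cos(a)]])
i=cv2.resize(d["color"][150:220,270:350],None,fx=8,fy=8,interpolation=2)
for p in [(30,12.5),(30,-12.5),(-30,17.5),(-30,-17.5)]:
    q=pix(d,[*((R@np.array(p)+[621,-183.2])/1000),.013])[0]
    cv2.circle(i,tuple(int(v) for v in ((q-[270,150]+.5)*8)),3,(0,0,255),-1)
cv2.imwrite("pics/m.png",i)
E
```

```text
t: 29.25
eef_pos: [0.5987, 0.0059, 0.121]
tcp_rot: [0.658, 0.26, 0.658, -0.259]
contact_force: [-0.0, 0.2, 1.0]
width: 0.047
t: 30.05
eef_pos: [0.6449, -0.1848, 0.1207]
tcp_rot: [0.706, 0.053, 0.705, -0.054]
contact_force: [-0.8, 1.0, -0.0]
width: 0.0471
t: 30.85
eef_pos: [0.6432, -0.1831, 0.1211]
tcp_rot: [0.705, 0.053, 0.705, -0.053]
contact_force: [-0.3, -0.3, -0.4]
width: 0.0469
t30.85 [ 643.2 -183.1  121.1] yaw-8.6 w46.9 [-0.3 -0.3 -0.4] [ 0.01 -0.02  0.  ] [-0.38  0.49  1.45  0.    1.2  -1.8 ]
units [-0.002 -0.014 -0.464] turn -0.004
```

View pics/m.png

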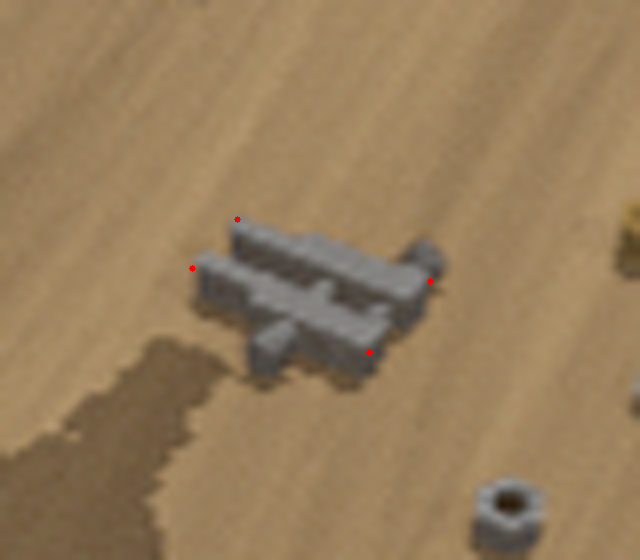

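```bash
python3 -m creep '[[-0.1,-0.004,-0.014,-0.08,0],[-0.1,-0.004,-0.014,-0.18,0],[-0.1,-0.004,-0.014,-0.28,0],[-0.1,-0.004,-0.014,-0.37,0],[-0.1,-0.004,-0.014,-0.42,0],[-0.1,-0.004,-0.014,-0.45,0],[-0.1,-0.004,-0.014,-0.47,0],[-0.1,-0.004,-0.014,-0.47,0]]';python3 -m creep '[[0.1,0,0,0,0],[0.3,0,0,0,0],[0.5,0,0,0,0],[0.7,0,0,0,0],[1,0,0,0,0],[1,0,0,0,0],[1,0,0,0,0],[1,0,0,0,0]]' 60; python3 - <<'E'
from fk import *
st()
d=cam("side")
i=cv2.resize(d["color"][120:220,250:370],None,fx=5,fy=5,interpolation=2)
cv2.imwrite("pics/n.png",i)
E
```

```text
t: 31.7
eef_pos: [0.6424, -0.1867, 0.0036]
tcp_rot: [0.705, 0.053, 0.705, -0.053]
contact_force: [0.7, 0.2, 0.4]
width: 0.047
t: 32.5
eef_pos: [0.6429, -0.1869, 0.0048]
tcp_rot: [0.706, 0.053, 0.704, -0.053]
contact_force: [-0.0, 0.7, 5.9]
width: 0.0229
t32.50 [ 642.9 -186.9    4.8] yaw-8.6 w22.9 [-0.   0.7  5.9] [0.   0.14 0.01] [-0.39  0.6   1.58 -0.    0.96 -1.81]
```

View pics/n.png

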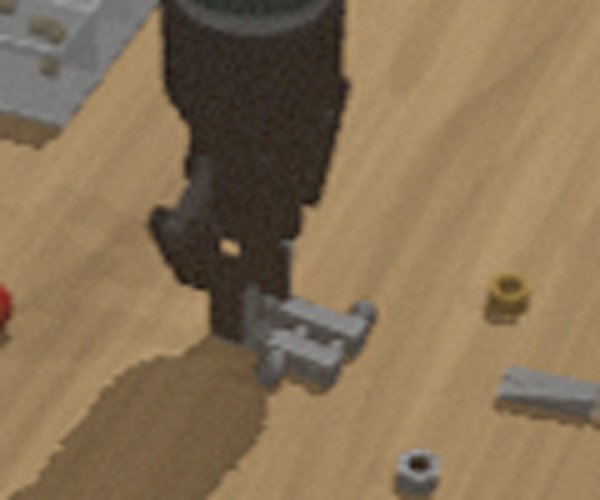

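```bash
python3 -m creep '[[1,0,0,0.02,0],[1,0,0,0.06,0],[1,0,0,0.14,0],[1,0,0,0.24,0],[1,0,0,0.34,0],[1,0,0,0.44,0],[1,0,0,0.44,0],[1,0,0,0.44,0]]';  python3 - <<'E'
from fk import *
st(480.8,299.2,113,1.7)
d=cam("side")
i=cv2.resize(d["color"][80:200,250:370],None,fx=5,fy=5,interpolation=2)
cv2.imwrite("pics/o.png",i)
E
```

```text
t: 33.35
eef_pos: [0.6422, -0.1866, 0.114]
tcp_rot: [0.705, 0.053, 0.705, -0.053]
contact_force: [-0.6, 0.1, -1.4]
width: 0.0229
t33.35 [ 642.2 -186.6  114. ] yaw-8.6 w22.9 [-0.6  0.1 -1.4] [-0.01  0.01  0.03] [-0.39  0.49  1.46  0.    1.19 -1.81]
units [-0.646  1.943 -0.004] turn 0.229
```

View pics/o.png

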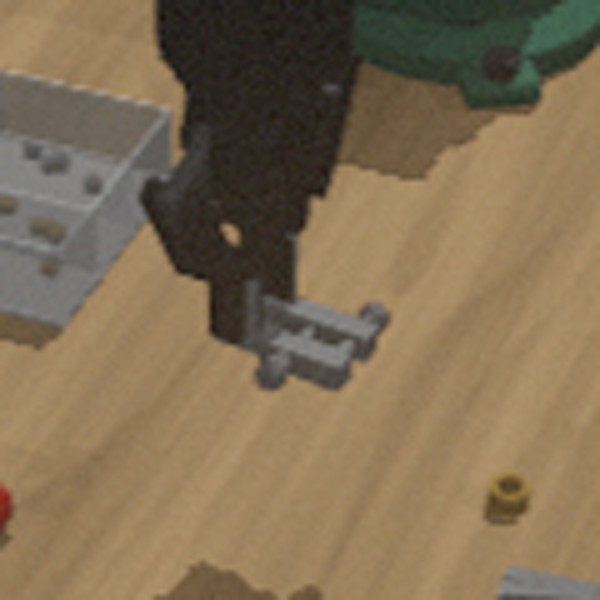

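```bash
python3 -m creep '[[1,-0.02,0.06,0,0.01],[1,-0.05,0.14,0,0.02],[1,-0.08,0.23,0,0.03],[1,-0.11,0.32,0,0.04],[1,-0.14,0.41,0,0.05],[1,-0.17,0.5,0,0.06],[1,-0.2,0.59,0,0.07],[1,-0.22,0.66,0,0.08]]'; python3 -m creep '[[1,-0.03,0.09,0,0.01],[1,-0.06,0.18,0,0.02],[1,-0.09,0.27,0,0.03],[1,-0.12,0.36,0,0.04],[1,-0.15,0.45,0,0.05],[1,-0.18,0.54,0,0.06],[1,-0.21,0.63,0,0.07],[1,-0.22,0.66,0,0.08]]'; python3 -m creep '[[1,-0.03,0.09,0,0.01],[1,-0.06,0.18,0,0.02],[1,-0.09,0.27,0,0.03],[1,-0.12,0.36,0,0.04],[1,-0.15,0.45,0,0.05],[1,-0.18,0.54,0,0.06],[1,-0.205,0.61,0,0.069],[1,-0.205,0.622,0,0.069]]'; python3 -m creep '[[1,0,0,0,0],[1,0,0,0,0],[1,0,0,0,0],[1,0,0,0,0],[1,0,0,0,0],[1,0,0,0,0],[1,0,0,0,0],[1,0,0,0,0]]'; python3 - <<'E'
from fk import *
st(480.8,299.2,15,1.7)
E
```

```text
t: 34.2
eef_pos: [0.5851, -0.0183, 0.1134]
tcp_rot: [0.706, 0.03, 0.707, -0.03]
contact_force: [-0.9, 0.8, -1.7]
width: 0.0227
t: 35.0
eef_pos: [0.5303, 0.146, 0.1135]
tcp_rot: [0.707, 0.008, 0.707, -0.007]
contact_force: [0.7, -0.1, -0.5]
width: 0.023
t: 35.8
eef_pos: [0.4798, 0.3005, 0.1135]
tcp_rot: [0.707, -0.011, 0.707, 0.011]
contact_force: [-0.1, 0.4, -0.2]
width: 0.0229
t: 36.6
eef_pos: [0.481, 0.2989, 0.1136]
tcp_rot: [0.707, -0.01, 0.707, 0.01]
contact_force: [-0.1, 0.3, -0.7]
width: 0.023
t36.60 [481.  298.9 113.6] yaw1.7 w23.0 [-0.1  0.3 -0.7] [-0.03  0.03  0.02] [ 0.43  0.35  1.7   0.    1.09 -1.17]
units [-0.001  0.001 -0.394] turn 0.0
```

```bash
python3 -m creep '[[1,0,0,-0.08,0],[1,0,0,-0.18,0],[1,0,0,-0.26,0],[1,0,0,-0.32,0],[1,0,0,-0.36,0],[1,0,0,-0.38,0],[1,0,0,-0.39,0],[1,0,0,-0.39,0]]'; python3 - <<'E'
from fk import *
st()
for n,(x,y,w,h) in dict(top=(90,160,150,190),side=(150,270,220,190)).items():
    d=cam(n);cv2.imwrite(f"pics/p_{n}.png",cv2.resize(d["color"][y:y+h,x:x+w],None,fx=3.1,fy=3.1,interpolation=2))
E
```

```text
t: 37.4
eef_pos: [0.4812, 0.299, 0.0163]
tcp_rot: [0.707, -0.01, 0.707, 0.01]
contact_force: [0.7, -0.7, -1.7]
width: 0.0228
t37.40 [481.2 299.   16.3] yaw1.7 w22.8 [ 0.7 -0.7 -1.7] [-0.    0.04 -0.05] [ 0.43  0.46  1.81  0.    0.86 -1.17]
```

View pics/p_side.png

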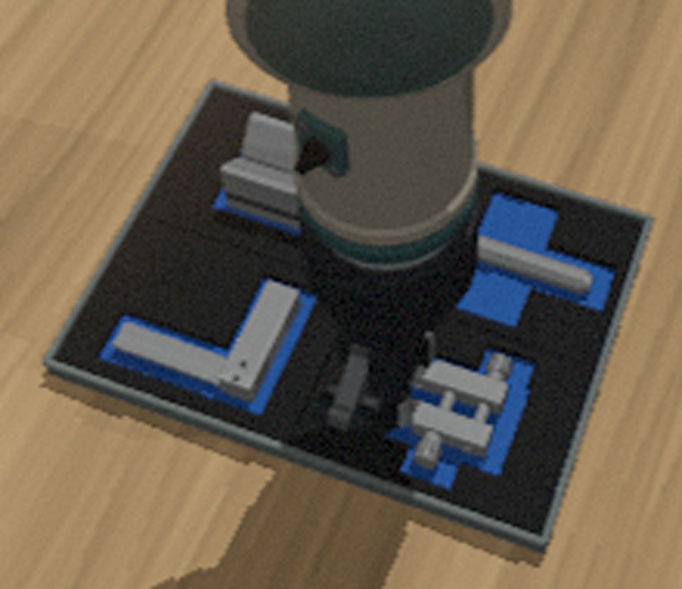

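View pics/p_top.png

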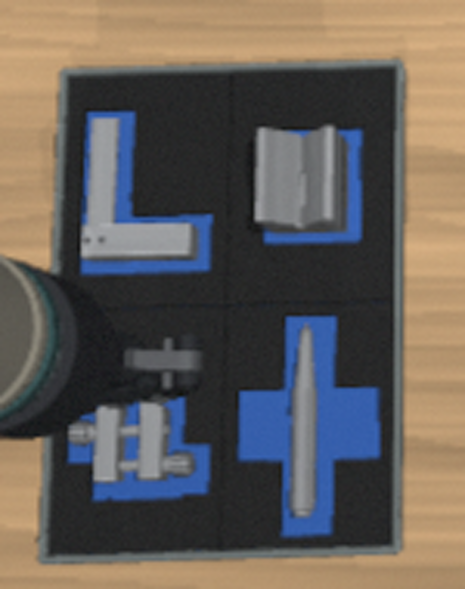

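```bash
python3 -m creep '[[1,-0.008,0,0,0],[1,-0.008,0,-0.005,0],[1,-0.008,0,-0.01,0],[1,-0.008,0,-0.014,0],[1,-0.008,0,-0.014,0],[1,-0.008,0,-0.014,0],[1,-0.008,0,-0.014,0],[1,-0.008,0,-0.014,0]]'; python3 -c "from fk import *
st()"; python3 -m creep '[[0.7,0,0,0,0],[0.4,0,0,0,0],[0.2,0,0,0,0],[0.1,0,0,0,0],[0.1,0,0,0.06,0],[0.1,0,0,0.2,0],[0.1,0,0,0.38,0],[0.1,0,0,0.5,0]]'; python3 -m creep '[[0.1,0,0,0,0],[0.1,0,-0.1,0.1,0],[0.1,0,-0.25,0.2,0],[0.1,-0.1,-0.4,0.2,0],[0.1,-0.2,-0.55,0.2,0],[0.1,-0.3,-0.7,0.2,0],[0.1,-0.35,-0.85,0.2,0],[0.1,-0.35,-0.95,0.2,0]]'; python3 -m creep '[[0.1,0,0,0,0],[0.1,0,-0.1,0,0],[0.1,0,-0.25,0,0],[0.1,0,-0.4,0,0],[0.1,0,-0.5,0,0],[0.1,0,-0.5,0,0],[0.1,0,-0.5,0,0],[0.1,0,-0.5,0,0]]'; python3 - <<'E'
from fk import *
st()
for n,(x,y,w,h) in dict(top=(90,160,150,190),side=(150,270,220,190)).items():
    d=cam(n);cv2.imwrite(f"pics/q_{n}.png",cv2.resize(d["color"][y:y+h,x:x+w],None,fx=3.1,fy=3.1,interpolation=2))
    cv2.imwrite(f"pics/r_{n}.png",d["color"])
E
```

```text
t: 38.3
eef_pos: [0.479, 0.2989, 0.0128]
tcp_rot: [0.707, -0.01, 0.707, 0.01]
contact_force: [-2.5, -0.3, 4.6]
width: 0.023
t38.30 [479.  298.9  12.8] yaw1.7 w23.0 [-2.5 -0.3  4.6] [-0.08  0.2  -0.01] [ 0.43  0.47  1.82  0.    0.85 -1.17]
t: 39.1
eef_pos: [0.4799, 0.2994, 0.14]
tcp_rot: [0.708, -0.01, 0.706, 0.011]
contact_force: [0.9, 0.2, 0.7]
width: 0.0383
t: 39.9
eef_pos: [0.3883, 0.0598, 0.1866]
tcp_rot: [0.706, -0.01, 0.708, 0.01]
contact_force: [0.9, -0.1, 0.2]
width: 0.0381
t: 40.7
eef_pos: [0.3913, -0.0624, 0.1871]
tcp_rot: [0.707, -0.01, 0.707, 0.011]
contact_force: [-0.0, 0.2, 0.2]
width: 0.0388
t40.70 [391.3 -62.4 187.1] yaw1.7 w38.8 [-0.   0.2  0.2] [0.06 0.02 0.02] [-0.34  0.04  1.92  0.    1.19 -1.94]
```

View pics/q_side.png

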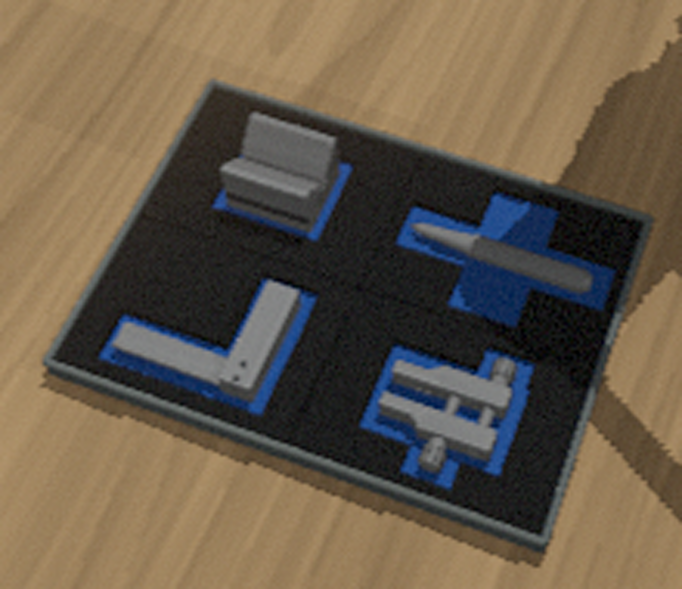

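View pics/q_top.png

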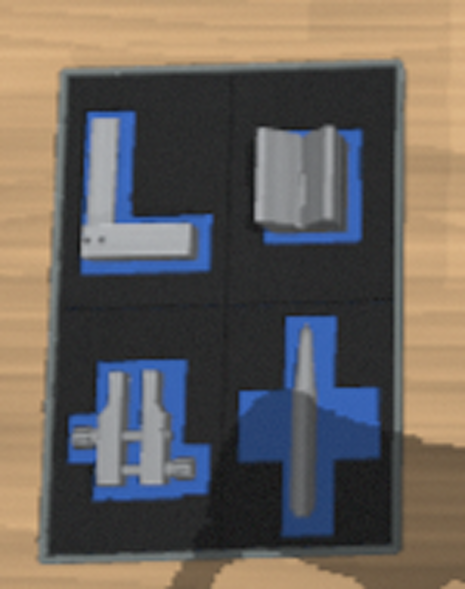

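View pics/r_side.png

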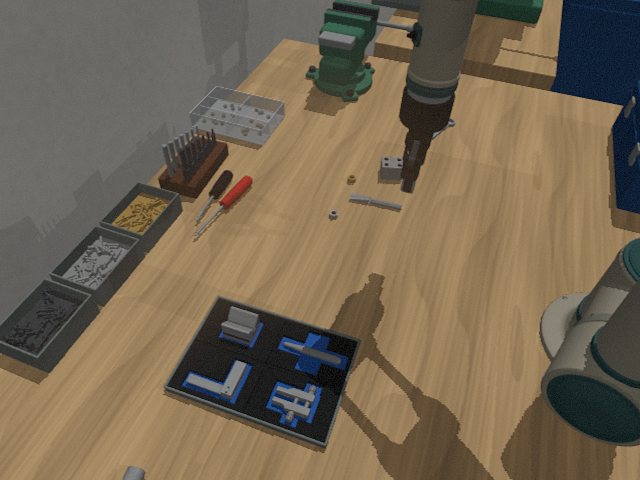

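```bash
python3 - <<'E'
from h import *
d=cam("top");f=lambda p:np.array(p,float)/3.1+[90,160]-.3
for nm,p,z,c in (("vblock",[(256,126),(258,222),(338,124),(345,226)],.044,(591,212)),("stock",[(82,223),(193,223),(193,257),(81,258)],.024,(588.5,302.5)),("clampjaws",[(110,372),(158,370),(97,486),(165,482)],.021,(458.5,298.5)),("punch ends",[(305,326),(301,517)],.014,(461,208))):
    w=proj(d,f(p),z)*1000-c;a=np.radians(-1.7);w=w@np.array([[np.cos(a),-np.sin(a)],[np.sin(a),np.cos(a)]]).T
    print(nm,w.round(1).tolist(),w.mean(0).round(1))
E
```

```text
vblock [[25.2, 21.9], [-26.7, 19.7], [25.1, -21.5], [-30.1, -25.9]] [-1.6 -1.5]
stock [[-20.4, 29.4], [-22.1, -30.2], [-40.7, -30.7], [-39.5, 29.2]] [-30.7  -0.6]
clampjaws [[29.3, 12.7], [29.6, -12.7], [-30.5, 17.2], [-29.4, -18.3]] [-0.3 -0.3]
punch ends [[52.0, 2.1], [-49.2, 2.6]] [1.4 2.4]
```

All four parts are within about 3 mm of their nests and inside the cut-outs, and the chisel and drilled block haven't moved. I'm handing in the job.

```bash
python3 -c "
from station import arm
print(arm.job_done())"
```

```text
the job is handed in; nothing more can be done
None
```

The V-block, centre punch, engineer's square and toolmaker's clamp are now in their cut-outs in the foam tray. I placed them in that order and handed the job in at about 41 s of the 120 s allowed.

- **Seating:** the last pictures from both cameras show all four lying flat inside their pockets. Measured against the pocket centres, the clamp and the square's stock are within about 1 mm, the V-block about 2 mm, and the punch about 3 mm. That is all inside the 7–8 mm of play.
- **Left alone:** by eye in the last side picture, the plain drilled block and the cold chisel lie where they were. I didn't re-measure their positions.
- **Forces:** the wrist force readings I saw stayed under about 10 N.
- **Disagreements:** my reading of the V-block's corners was rough. Its lower right corner came out about 4–6 mm off the others, because I was picking it by eye in an enlarged picture. The finger opening also read 1–2 mm under each part's true width. Both fit measurement and pad error, and no check failed.

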